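# Rap the jammed adapter plug out of a centrifuge sleeve

## Robot

A 6-joint arm with a two-finger parallel gripper is mounted at the origin on the work surface. World frame = base frame: x ahead of the robot, y to its left, z up, the work surface at z = 0. Lengths are in m, angles in rad, forces in N, time in s.
With the tool pointing down it reaches from about 0.3 to 0.775 m from the base axis. Payload 14.6 kg.
Tool frame: the origin (TCP) lies at the very end of the fingers, on their centre line; the grasp point (between the pads) lies 19 mm behind it; x points along the fingers, z is the direction in which the jaws open and shut, and the axes are right-handed (so a half turn about x gives the same grasp; the last joint's range is limited). The gripper opens to 94 mm and grips with 3 to 60 N. Pads are 16 mm wide; open, the fingers measure 119 mm over their backs; the gripper's body (75 mm by 177 mm) begins 78 mm behind the grasp point.
Start: joints at [-1.38, 0.3, 1.521, -0, 1.321, -0.067], TCP at [0.14, -0.532, 0.205] pointing down, gripper open.
Joint ranges: [-3.03, 3.03], [-0.79, 2.21], [0.23, 2.52], [-1.04, 4.18], [0, 3.07], [-2.55, 2.55]. Speed limits (rad/s): [2.22, 2.22, 2.57, 3.14, 3.14, 3.14].

## Interface

Orientations are given as [roll, pitch, yaw] about the fixed x, y, z axes, in that order (R = Rz(yaw) Ry(pitch) Rx(roll)).
In Python, from station import ctrl gives the robot as it stands. The module is installed in compiled form; this text tells all that it offers.
- The arm moves only by the tool servo_tool, never from a script. Its argument "motion" is one flat list of numbers, 4 for each row, row after row: the shift along the tool's x, y, z in mm, then the turn about the tool's x in degrees. In form: [dx, dy, dz, roll, dx, dy, dz, roll, ...]. A call has 1 to 20 rows; each row is the pose to reach, as a shift and turn from the pose commanded when the call began, along the tool's axes at that moment; what a row does not reach only later rows make up. A row lasts 1/8 s, in which the tool goes at most 62.5 mm and 10.7 degrees, less where a joint would pass 70% of its speed; a pose out of reach is approached as far as the arm can. A call with a gripper value outside its range is refused whole. "gripper" is the opening, from 0 (shut) to 1 (fully open), set as the call begins (left out, the last holds). The fingers move at their own pace and stop on an object; "force" is the grip in N (left out, the last holds). Time passes only in rows, so rows that repeat a pose let the fingers close. It gives the time, the measured TCP pose, the force and the opening at its end, in the units of the state.
- ctrl.get_obs(): the state, without advancing time (a new reading comes with each control period).
- ctrl.camera(name): name is "scene" or "side" or "wrist"; returns a dict with "color" (384x512x3 uint8, red, green, blue), "z_map" (384x512 float32, m along the optical axis (not along the pixel's ray), 0 where there is no reading), "fx", "fy", "cx", "cy" (pixels), "dist_coeffs" ([k1, k2, p1, p2, k3] as OpenCV has them; the pictures are not rectified), "rvec" (rotation vector, rad) and "tvec" (3), from world to camera coordinates, as OpenCV has them. Camera axes: x right, y down, z forward; pixel columns grow to the right and rows downward; lengths in m; the calibration is good to about 2 mm. A picture is of the moment at which its call begins.
- ctrl.hand_in(): hands the job in, once; it reports no verdict.
The state is a dict: "time_s": time; "qpos": joint angles; "joint_vel": joint speeds; "tau": joint torques, N m; "ee_pos": TCP position; "eef_rot": TCP orientation; "force": force on the tool from outside, world axes, zero at the start; "moment": the same for the moment, N m; "grip_width": finger opening in m.
Only numpy, scipy, OpenCV 4.12 (cv2) and the standard library are available. Lean on these libraries where they do the work, as an engineer would, in place of code of your own. Each camera call takes 0.05 s, during which the arm holds its last target.

## Task

A black plastic adapter plug is jammed high up inside the wide, tall clear centrifuge sleeve, which stands mouth down on the bench. Take this sleeve and, holding it mouth down, rap it smartly on the black rubber mat until the plug drops out onto the mat; leave the plug lying on the mat and set the empty sleeve, still mouth down, over the free peg of the white drying rack. Leave everything else where it is.

Things in the scene. Friction and masses are not known exactly. Their poses are not given: they have to be found in the camera images.
- sleeve_center (a point): Centre (half-way up, on the axis) of the wide, tall sleeve: clear plastic tube standing mouth down, 100 mm high, 52 mm outside, 58 mm lip on the lowest 8 mm, bore 40 mm, 0.18 kg, closed at the top by a grey disc. z axis up; mouth 50 mm below, top 50 mm above. Look-alikes, both empty, 100 mm or more off: a narrow one (32 mm, as high) and a short one (52 mm, 62 mm high).
- plug_center (a point): Centre of the black plastic adapter plug (solid, 38 mm across, 30 mm high, 0.06 kg). At the start it sits in the sleeve near its closed top, 21 mm above sleeve_center, seen through the clear wall. Sprung balls hold it: it stays put in smooth moves and gentle set-downs, and drops when the mouth strikes at 0.2 m/s or more (or at a jolt in the air). Lift the sleeve straight up: the fallen plug stays.
- mat_top (a point): Centre of the upper face of the black rubber mat, 150 x 150 mm, 8 mm thick, fixed to the bench, firm enough to rap on. x, y axes along its edges, z up.
- free_peg (a point): Foot of the free peg of the white drying rack (fixed; base 110 x 240 mm, 12 mm thick): the point on the peg's axis at the base's upper face. The peg is upright, 12 mm in diameter, 50 mm high above this point. The other peg, 120 mm away along this point's -y axis, carries a narrow sleeve (32 mm diameter, 100 mm high).
There are look-alikes about, which are no part of the job. Of the things that look like the part that bears mat_top, take the one that is farthest to the robot's left at the start.

How it is judged:
By the outcome, as a careful person would: the job done as asked, in the order asked, and still so for the second after the job is handed in, with the robot touching nothing.
It also fails if it takes over 42 s, if anything falls off the work surface, if the arm or the gripper's body presses on something with over 40 N, if the wrist force passes 120 N, or if a joint passes its speed limit or range.

## Working session

There is one attempt and no reset: what is moved stays moved. The work goes in short steps, Python scripts to look and compute and a tool call to move; the robot and the scene stay as the last step left them, time stands still between calls to the robot, and variables do not carry over. Pictures are saved under pics/ and viewed, and the job is handed in when it is done.

Besides the shell and the picture viewer there is one more tool, called as name(argument=value, ...), one argument or row to a line, values as JSON. servo_tool: Moves the arm, as the interface text tells. Its arguments: {"type":"object","properties":{"motion":{"type":"array","items":{"type":"number"}},"gripper":{"type":"number"},"force":{"type":"number"}},"required":["motion"]}

```bash
mkdir -p pics
cat > h.py <<'E'
import numpy as np, cv2
from station import ctrl
def grab(n,tag):
    c=ctrl.camera(n); np.savez(f'{tag}.npz',**{k:np.array(v) for k,v in c.items()})
    cv2.imwrite(f'pics/{tag}.png',c['color'][:,:,::-1]); return c
def load(tag): return dict(np.load(f'{tag}.npz'))
def K(c): return np.array([[c['fx'],0,c['cx']],[0,c['fy'],c['cy']],[0,0,1]],float)
def ray(c,px):
    p=cv2.undistortPoints(np.array(px,float).reshape(-1,1,2),K(c),np.array(c['dist_coeffs'],float)).reshape(-1,2)
    R=cv2.Rodrigues(np.array(c['rvec'],float))[0]; t=np.array(c['tvec'],float).ravel()
    d=np.c_[p,np.ones(len(p))]@R; return -R.T@t,d
def plane(c,px,z):
    o,d=ray(c,px); return o+d*((z-o[2])/d[:,2])[:,None]
def proj(c,P): return cv2.projectPoints(np.array(P,float).reshape(-1,1,3),np.array(c['rvec'],float),np.array(c['tvec'],float),K(c),np.array(c['dist_coeffs'],float))[0].reshape(-1,2)
def cloud(c):
    h,w=c['z_map'].shape; v,u=np.mgrid[:h,:w]; o,d=ray(c,np.c_[u.ravel(),v.ravel()])
    return (o+d*c['z_map'].ravel()[:,None]).reshape(h,w,3)
E
python3 - <<'E'
from h import *
s=ctrl.get_obs(); print({k:np.round(v,3) for k,v in s.items()})
for n in ['scene','side','wrist']:
    c=grab(n,n+'0'); print(n,ray(c,[[256,192]]))
E
```

```text
{'time_s': np.float64(0.0), 'qpos': array([-1.38 ,  0.3  ,  1.522,  0.   ,  1.321, -0.067]), 'joint_vel': array([ 0.001, -0.001, -0.001,  0.002, -0.001, -0.002]), 'tau': array([ 1.0000e-03, -5.3180e+01, -3.5274e+01,  7.1000e-02,  2.4000e-02,
       -0.0000e+00]), 'ee_pos': array([ 0.14 , -0.532,  0.205]), 'eef_rot': array([3.069, 1.57 , 1.757]), 'force': array([ 0.11 , -0.45 ,  0.161]), 'moment': array([ 0.006,  0.029, -0.057]), 'grip_width': np.float64(0.094)}
scene (array([1.0159092 , 0.27512923, 0.73434654]), array([[-0.62748293, -0.30444823, -0.71668441]]))
side (array([-0.24711686,  0.70994445,  0.87374184]), array([[ 0.54392489, -0.5543271 , -0.63021438]]))
wrist (array([ 0.20797278, -0.51324978,  0.38408234]), array([[-0.23320838, -0.06616114, -0.97019078]]))
```

View pics/scene0.png

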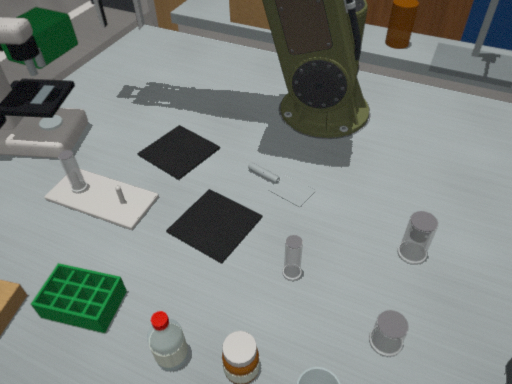

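View pics/side0.png

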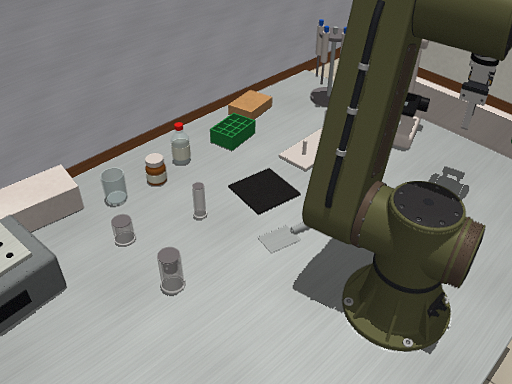

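View pics/wrist0.png

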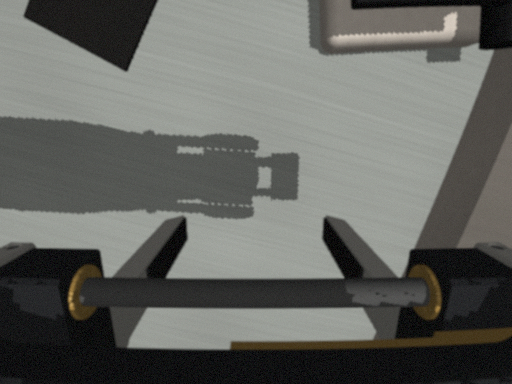

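Image right in the scene view is robot left (+y). Candidates in the scene view:
- **Sleeves:** wide and tall at (417,237) with a dark plug inside; short at (389,333); narrow at (293,258). The first fits the description.
- **Mats:** (180,151) and (215,224). The second is the one farther left.
- **Free peg:** (121,195). The other peg, at (72,170), carries a sleeve.

Next I'll confirm these in enlarged crops and measure.

Run:
```python
from h import *
c=load('scene0'); d=load('side0')
I=c['color'][:,:,::-1]; J=d['color'][:,:,::-1]
a=cv2.resize(I[195:275,375:475],None,fx=4,fy=4,interpolation=2)
b=cv2.resize(J[235:305,135:210],None,fx=4,fy=4,interpolation=2)
e=cv2.resize(I[140:230,40:170],None,fx=3,fy=3,interpolation=2)
W=np.zeros((600,720,3),np.uint8);W[:320,:400]=a;W[:280,410:710]=b;W[325:595,:390]=e;cv2.imwrite('pics/crop.png',W)
# mats
for nm,cc in(('scene',c),('side',d)):
    g=cc['color'].max(2); m=(g<45).astype(np.uint8)
    n,l,st,ce=cv2.connectedComponentsWithStats(m)
    for i in range(1,n):
        if 800<st[i,4]<8000:
            cn=max(cv2.findContours((l==i).astype(np.uint8),0,1)[0],key=cv2.contourArea)
            P=plane(cc,cn.reshape(-1,2),.008)[:,:2].astype(np.float32)
            print(nm,st[i],ce[i].round(),cv2.minAreaRect(P))
for nm,cc in(('scene',c),('side',d)):
    X=cloud(cc)
    print(nm,'X0',proj(cc,[[.5,0,0],[.5,.3,0],[.5,-.3,0]]).round())
```

```text
scene [ 292   60   55   49 1928] [319.  84.] ((-0.11395193636417389, -0.05328405648469925), (0.2641640603542328, 0.16281890869140625), 21.635425567626953)
scene [   0   79   74   49 1885] [33. 99.] ((0.3174777030944824, -0.7877739071846008), (0.23883402347564697, 0.1953107714653015), 19.45931625366211)
scene [ 139  127   80   52 2031] [179. 152.] ((0.3263663947582245, -0.27374720573425293), (0.1464247852563858, 0.1460735946893692), 75.95684051513672)
scene [ 167  191   94   72 3284] [215. 225.] ((0.5009085536003113, -0.075262650847435), (0.1467074751853943, 0.14668017625808716), 80.74554443359375)
side [ 411    0  101   66 1584] [462.  42.] ((0.729681134223938, -1.8079807758331299), (0.5969312787055969, 0.8421513438224792), 19.582286834716797)
side [ 370   43   60  138 1451] [401. 107.] ((0.5009983777999878, -0.9106956720352173), (0.14310970902442932, 1.1898102760314941), 25.23932456970215)
side [ 228  169   72   45 1750] [264. 191.] ((0.4921993017196655, -0.07444746792316437), (0.1507367193698883, 0.15182603895664215), 80.80821228027344)
side [ 303  203  180  101 1342] [388. 270.] ((0.09808234870433807, -0.17935693264007568), (0.46471521258354187, 0.3424455225467682), 54.94000244140625)
scene X0 [[247. 237.]
 [388. 287.]
 [130. 195.]]
side X0 [[243. 202.]
 [155. 257.]
 [312. 159.]]
```

View pics/crop.png

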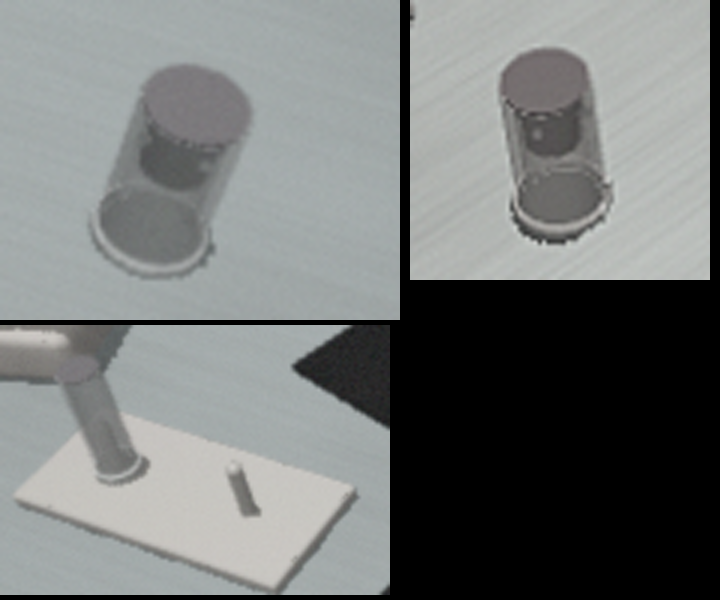

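Run:
```python
from h import *
c=load('scene0'); d=load('side0')
for nm,cc,(x0,x1,y0,y1) in(('scene',c,(375,475,195,275)),('side',d,(135,210,235,305))):
    I=cc['color'].astype(int); m=((I[...,0]-I[...,1])>3)&(I.max(2)<190)
    M=np.zeros(m.shape,np.uint8); M[y0:y1,x0:x1]=m[y0:y1,x0:x1]
    n,l,st,ce=cv2.connectedComponentsWithStats(M)
    i=1+np.argmax(st[1:,4]); cn=max(cv2.findContours((l==i).astype(np.uint8),0,1)[0],key=cv2.contourArea).reshape(-1,2)
    P=plane(cc,cn,.1)[:,:2]; print(nm,st[i],ce[i],'disc',cv2.minEnclosingCircle(P.astype(np.float32)),P.mean(0),plane(cc,ce[i],.1))
    X=cloud(cc); print(X[int(ce[i][1]),int(ce[i][0])])
# white rack base
I=c['color'].astype(int); sat=I.max(2)-I.min(2); m=((I.min(2)>180)&((I[...,0]-I[...,2])>=2)).astype(np.uint8)
m[:160]=0;m[230:]=0;m[:,170:]=0
n,l,st,ce=cv2.connectedComponentsWithStats(m); i=1+np.argmax(st[1:,4]); cn=max(cv2.findContours((l==i).astype(np.uint8),0,1)[0],key=cv2.contourArea)
P=plane(c,cn.reshape(-1,2),.012)[:,:2].astype(np.float32); r=cv2.minAreaRect(P); print(st[i],r,cv2.boxPoints(r))
print('peg top', plane(c,[[118.3,187.5]],.062),'foot',plane(c,[[122.5,202]],.012))
J=d['color'][:,:,::-1]
W=cv2.resize(I[175:215,100:140,::-1].astype(np.uint8),None,fx=8,fy=8,interpolation=0)
V=cv2.resize(J[125:175,270:330],None,fx=8,fy=8,interpolation=0)
Z=np.zeros((400,800,3),np.uint8);Z[:320,:320]=W;Z[:400,320:]=V;cv2.imwrite('pics/peg.png',Z)
```

```text
scene [419 219   5   6   9] [420.66666667 221.44444444] disc ((0.40595412254333496, 0.3182159662246704), 0.006396851502358913) [0.40561161 0.31946326] [[0.40534369 0.31932989 0.1       ]]
[0.4047933  0.3179888  0.10004892]
side [157 247  23  19 287] [168.06271777 255.22648084] disc ((0.39878973364830017, 0.32669350504875183), 0.027386324480175972) [0.39647624 0.32471861] [[0.39876384 0.32404525 0.1       ]]
[0.39796687 0.32459166 0.10172528]
[  45  170  112   57 2917] ((0.535210371017456, -0.35224953293800354), (0.1067219004034996, 0.23503771424293518), 1.731650471687317) [[ 0.47832254 -0.23639682]
 [ 0.48542503 -0.47132722]
 [ 0.59209824 -0.46810225]
 [ 0.58499575 -0.23317185]]
peg top [[ 0.5353153  -0.28748409  0.062     ]] foot [[ 0.53325997 -0.29228078  0.012     ]]
```

View pics/peg.png

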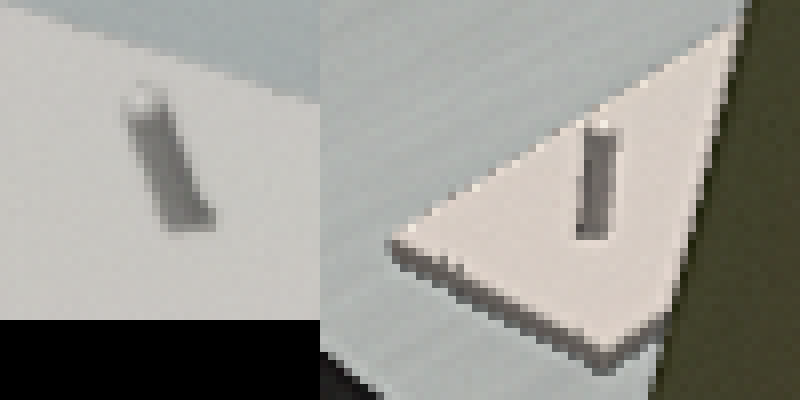

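Run:
```python
from h import *
c=load('scene0'); d=load('side0')
def tri(a,b):
    o1,d1=ray(c,[a]);o2,d2=ray(d,[b]);d1=d1[0];d2=d2[0]
    s=np.linalg.lstsq(np.c_[d1,-d2],o2-o1,rcond=None)[0]; p,q=o1+s[0]*d1,o2+s[1]*d2
    return (p+q)/2,np.linalg.norm(p-q)
print('disc',plane(c,[[424,220.4]],.1),plane(d,[[168.5,254.7]],.1),tri((424,220.4),(168.5,254.7)))
print('lip', plane(c,[[413,252.5]],.0),plane(d,[[172.2,284.5]],.0))
print('peg',plane(c,[[117.8,187]],.062),plane(d,[[304.8,140.5]],.062),tri((117.8,187),(304.8,140.5)))
print('foot',plane(c,[[123,202.5]],.012),plane(d,[[303.7,153.5]],.012))
s=ctrl.get_obs()
from scipy.spatial.transform import Rotation as Ro
print(Ro.from_euler('xyz',s['eef_rot']).as_matrix().round(3))
```

```text
disc [[0.40022297 0.32453197 0.1       ]] [[0.39937455 0.32237471 0.1       ]] (array([0.39957242, 0.32350747, 0.09992105]), np.float64(0.002258269265144217))
lip [[0.3992059  0.32755425 0.        ]] [[0.40009869 0.32436653 0.        ]]
peg [[ 0.53451065 -0.28941894  0.062     ]] [[ 0.52713792 -0.29024336  0.062     ]] (array([ 0.53081965, -0.29419465,  0.05766988]), np.float64(0.0017769472102615988))
foot [[ 0.53405845 -0.29031286  0.012     ]] [[ 0.52831436 -0.29190722  0.012     ]]
[[-0.     0.967  0.255]
 [ 0.001  0.255 -0.967]
 [-1.     0.    -0.001]]
```

The scene and side views agree to about 2–3 mm on the sleeve, and 6–7 mm on the peg and 9 mm on the mat. All are well within tolerance:

| Thing | x, y (m) |
|---|---|
| Sleeve axis | (0.400, 0.324) |
| Mat | (0.497, −0.075) |
| Free peg | (0.532, −0.291) |

The crop shows the dark plug high in the wide, tall sleeve. I'm moving above it now, going around the base.

servo_tool(
  motion=[0, 50, -40, 0, 0, 100, -82, 0, 0, 150, -124, 0, 0, 200, -165, 0, 0, 250, -207, 0, 0, 300, -248, 0, 0, 350, -290, 0, 0, 400, -335, 0, 0, 412, -390, 0, 0, 420, -445, 0, 0, 430, -500, 0, 0, 440, -555, 0, 0, 450, -610, 0, 0, 455, -660, 0, 0, 463, -710, 0, 0, 470, -762, 0, 0, 470, -762, 0, 0, 470, -762, 0, 0, 470, -762, 0],
  gripper=1,
  force=45,
)

```text
time_s: 2.52
ee_pos: [0.4007, 0.3239, 0.2055]
eef_rot: [1.109, 1.571, -0.205]
force: [0.3, -0.1, 0.2]
grip_width: 0.0938
```

Run:
```python
from h import *
s=ctrl.get_obs(); print({k:np.round(v,3) for k,v in s.items()})
c=grab('wrist','wrist1'); print(proj(c,[[.4,.324,.1],[.4,.324,0]]))
```

```text
{'time_s': np.float64(2.525), 'qpos': array([ 0.609,  0.222,  1.618, -0.   ,  1.301,  1.923]), 'joint_vel': array([-0.002, -0.002, -0.002, -0.   ,  0.001,  0.003]), 'tau': array([ 5.4900e-01, -4.8121e+01, -3.5109e+01, -0.0000e+00, -7.7000e-02,
       -1.1000e-02]), 'ee_pos': array([0.401, 0.324, 0.206]), 'eef_rot': array([ 1.109,  1.571, -0.205]), 'force': array([ 0.301, -0.056,  0.156]), 'moment': array([-0.03 , -0.025,  0.022]), 'grip_width': np.float64(0.094)}
[[254.75417614 191.8008355 ]
 [254.67249837 174.68321116]]
```

View pics/wrist1.png

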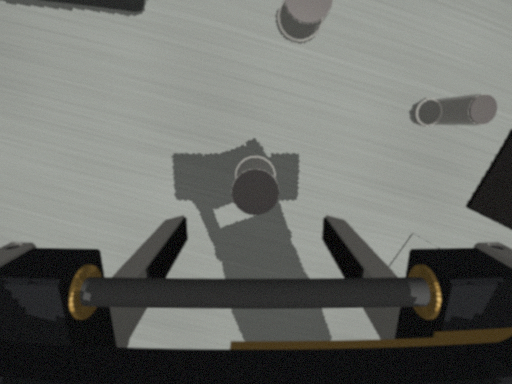

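The disc is centred at (255,191), where the projection predicts it. I'm going down and gripping at z≈0.07.

servo_tool(
  motion=[30, 0, 0, 0, 70, 0, 0, 0, 110, 0, 0, 0, 140, 0, 0, 0, 154, 0, 0, 0, 154, 0, 0, 0],
)

```text
time_s: 3.32
ee_pos: [0.4005, 0.3244, 0.0514]
eef_rot: [-1.228, 1.57, -2.542]
force: [0.9, -0.3, -0.2]
grip_width: 0.094
```

servo_tool(
  motion=[0, 0, 0, 0, 0, 0, 0, 0, 0, 0, 0, 0, 0, 0, 0, 0, 0, 0, 0, 0, 0, 0, 0, 0],
  gripper=0.3,
  force=45,
)

```text
time_s: 4.08
ee_pos: [0.4005, 0.3248, 0.0516]
eef_rot: [1.76, 1.571, 0.447]
force: [-0.2, -1.5, 2.4]
grip_width: 0.0516
```

servo_tool(
  motion=[-4, 0, 0, 0, -12, 0, 0, 0, -24, 0, 0, 0, -40, 0, 0, 0, -58, 0, 0, 0, -78, 0, 0, 0, -98, 0, 0, 0, -116, 0, 0, 0, -130, 0, 0, 0, -140, 0, 0, 0, -146, 0, 0, 0, -148, 0, 0, 0, -148, 0, 0, 0],
)

```text
time_s: 5.7
ee_pos: [0.4003, 0.3247, 0.1991]
eef_rot: [-1.223, 1.57, -2.536]
force: [-0.0, -0.2, -3.0]
grip_width: 0.0517
```

servo_tool(
  motion=[0, 0, 4, 0, 0, -1, 12, 0, 0, -1, 24, 0, 0, -1, 42, 0, 0, -2, 65, 0, 0, -2, 92, 0, 0, -3, 122, 0, 0, -3, 154, 0, 0, -4, 188, 0, 0, -5, 222, 0, 0, -5, 256, 0, 0, -6, 288, 0, 0, -7, 318, 0, 0, -7, 345, 0, 0, -8, 368, 0, 0, -8, 387, 0, 0, -9, 400, 0, 0, -9, 408, 0, 0, -9, 411, 0, 0, -9, 411, 0],
)

```text
time_s: 8.2
ee_pos: [0.4965, -0.0747, 0.1994]
eef_rot: [-2.791, 1.571, 2.18]
force: [0.7, 0.2, -2.3]
grip_width: 0.051
```

Run:
```python
from h import *
s=ctrl.get_obs(); print({k:np.round(v,3) for k,v in s.items()})
c=grab('scene','scene2'); d=grab('side','side2')
p=s['ee_pos']
Z=[]
for cc in(c,d):
    u,v=proj(cc,[p])[0].astype(int); print(u,v)
    Z.append(cv2.resize(cc['color'][max(0,v-60):max(0,v-60)+130,max(0,u-65):max(0,u-65)+130,::-1],(400,400),interpolation=2))
cv2.imwrite('pics/c2.png',np.hstack(Z))
```

```text
{'time_s': np.float64(8.2), 'qpos': array([-0.222,  0.198,  1.662,  0.   ,  1.281,  1.09 ]), 'joint_vel': array([ 0.006, -0.004,  0.003,  0.001, -0.   ,  0.001]), 'tau': array([-4.9400e-01, -4.7757e+01, -3.5962e+01,  1.9000e-02, -6.5000e-02,
       -6.5000e-02]), 'ee_pos': array([ 0.496, -0.075,  0.199]), 'eef_rot': array([-2.791,  1.571,  2.18 ]), 'force': array([ 0.67 ,  0.228, -2.314]), 'moment': array([-0.011,  0.032,  0.006]), 'grip_width': np.float64(0.051)}
207 154
264 132
```

View pics/c2.png

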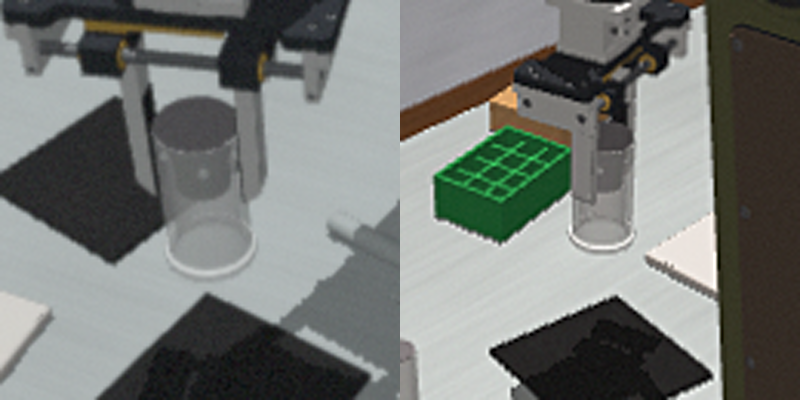

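The sleeve is held over the left mat with the plug still up inside. I'm lowering it partway, then rapping.

servo_tool(
  motion=[8, 0, 0, 0, 22, 0, 0, 0, 40, 0, 0, 0, 52, 0, 0, 0, 60, 0, 0, 0, 60, 0, 0, 0],
  force=50,
)

```text
time_s: 9.05
ee_pos: [0.4963, -0.0748, 0.139]
eef_rot: [-2.08, 1.57, 2.89]
force: [-0.3, 0.3, -1.2]
grip_width: 0.051
```

servo_tool(
  motion=[16, 0, 0, 0, 50, 0, 0, 0, 85, 0, 0, 0, 82, 0, 0, 0],
)

```text
time_s: 9.55
ee_pos: [0.496, -0.0748, 0.0556]
eef_rot: [-2.055, 1.569, 2.915]
force: [-0.7, -0.8, -1.5]
grip_width: 0.0518
```

Run:
```python
from h import *
s=ctrl.get_obs(); print({k:np.round(v,3) for k,v in s.items()})
c=grab('scene','scene3'); d=grab('side','side3')
p=s['ee_pos']
Z=[]
for cc in(c,d):
    u,v=proj(cc,[p])[0].astype(int); print(u,v)
    Z.append(cv2.resize(cc['color'][max(0,v-60):max(0,v-60)+110,max(0,u-55):max(0,u-55)+110,::-1],(400,400),interpolation=2))
cv2.imwrite('pics/c3.png',np.hstack(Z))
```

```text
{'time_s': np.float64(9.55), 'qpos': array([-0.223,  0.378,  1.8  ,  0.   ,  0.965,  1.09 ]), 'joint_vel': array([ 0.   , -0.068, -0.03 ,  0.001,  0.093,  0.   ]), 'tau': array([-4.9000e-02, -5.0523e+01, -2.8939e+01,  4.5000e-02, -8.1600e-01,
        1.6000e-02]), 'ee_pos': array([ 0.496, -0.075,  0.056]), 'eef_rot': array([-2.055,  1.569,  2.915]), 'force': array([-0.695, -0.761, -1.504]), 'moment': array([ 0.001, -0.009,  0.077]), 'grip_width': np.float64(0.052)}
214 206
263 175
```

View pics/c3.png

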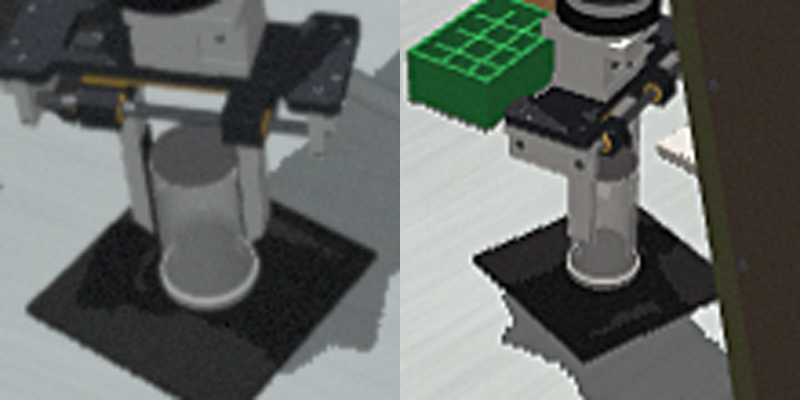

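The dark shape is gone from the upper part of the tube. I'll lift straight up and look.

servo_tool(
  motion=[-5, 0, 0, 0, -15, 0, 0, 0, -30, 0, 0, 0, -50, 0, 0, 0, -70, 0, 0, 0, -90, 0, 0, 0, -105, 0, 0, 0, -113, 0, 0, 0, -115, 0, 0, 0, -115, 0, 0, 0],
)

```text
time_s: 10.9
ee_pos: [0.4963, -0.0748, 0.172]
eef_rot: [-2.105, 1.57, 2.865]
force: [0.1, 0.7, -1.6]
grip_width: 0.0513
```

Run:
```python
from h import *
s=ctrl.get_obs(); print({k:np.round(v,3) for k,v in s.items()})
c=grab('scene','scene4'); d=grab('side','side4')
p=[.497,-.075,.08]
Z=[]
for cc in(c,d):
    u,v=proj(cc,[p])[0].astype(int); print(u,v)
    I=cc['color'][max(0,v-80):max(0,v-80)+140,max(0,u-70):max(0,u-70)+140,::-1]
    I=(255*(I/255.)**.6).astype(np.uint8)
    Z.append(cv2.resize(I,(400,400),interpolation=2))
cv2.imwrite('pics/c4.png',np.hstack(Z))
```

```text
{'time_s': np.float64(10.9), 'qpos': array([-0.223,  0.225,  1.697,  0.   ,  1.221,  1.09 ]), 'joint_vel': array([-0.001,  0.005,  0.002,  0.001, -0.003,  0.   ]), 'tau': array([ 1.0000e-02, -4.8908e+01, -3.5048e+01,  4.6000e-02,  2.0000e-03,
        1.0000e-03]), 'ee_pos': array([ 0.496, -0.075,  0.172]), 'eef_rot': array([-2.105,  1.57 ,  2.865]), 'force': array([ 0.12 ,  0.665, -1.567]), 'moment': array([ 0.067, -0.   , -0.012]), 'grip_width': np.float64(0.051)}
212 199
263 168
```

View pics/c4.png

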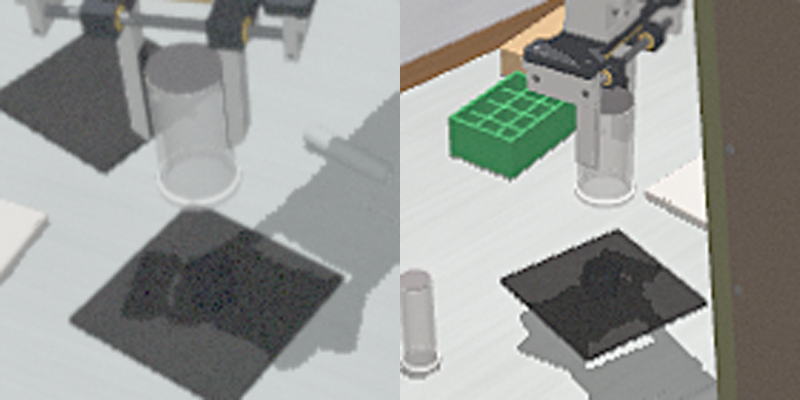

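The tube is empty, and the plug is in the gripper's shadow on the mat. I'll confirm it with depth, and find the mouth height and rim centre after the slip.

Run:
```python
from h import *
for t in('scene4','side4'):
    c=load(t); X=cloud(c); m=(abs(X[...,0]-.497)<.075)&(abs(X[...,1]+.075)<.075)&(X[...,2]>.02)&(X[...,2]<.05)
    print(t,m.sum(), X[m].mean(0) if m.any() else '', X[m][:,2].max() if m.any() else '')
    m=(abs(X[...,0]-.497)<.05)&(abs(X[...,1]+.075)<.05)&(X[...,2]>.09)&(X[...,2]<.3); 
    h=np.histogram(X[m][:,2],bins=np.arange(.1,.3,.01)); print(h[0])
    # predicted mouth z -> pixel
    for z in (.11,.115,.12,.125,.13): print(z,proj(c,[[.4963,-.0748,z]]).round(1))
```

```text
scene4 239 [ 0.50040739 -0.07139149  0.03417026] 0.03962056398991409
[  0   0  18 160  96 104  94 129 173 163 177 178 538 114  81  41  21 105
 299]
0.11 [[211.6 188.5]]
0.115 [[211.4 186.7]]
0.12 [[211.2 185. ]]
0.125 [[210.9 183.2]]
0.13 [[210.7 181.3]]
side4 132 [ 0.49049285 -0.06961341  0.03423871] 0.04188642850599267
[  0   0   6  79  65  61  59  46  67  59  68  65 121  92  19  10  12  41
  97]
0.11 [[263.5 159.9]]
0.115 [[263.5 158.4]]
0.12 [[263.6 156.9]]
0.125 [[263.6 155.4]]
0.13 [[263.6 153.9]]
```

The plug's top is at z≈0.038, so it is standing on the mat. The sleeve slipped about 4.5 mm up in the grip, so the mouth is about 47 mm below the TCP. I'm moving over the free peg.

servo_tool(
  motion=[-5, 0, 4, 0, -12, -1, 14, 0, -20, -3, 32, 0, -20, -5, 56, 0, -20, -8, 84, 0, -20, -10, 112, 0, -20, -13, 140, 0, -20, -16, 166, 0, -20, -18, 188, 0, -20, -20, 205, 0, -20, -21, 215, 0, -20, -21, 218, 0, -20, -21, 218, 0],
)

```text
time_s: 12.62
ee_pos: [0.5318, -0.2908, 0.1925]
eef_rot: [-3.08, 1.571, 1.89]
force: [-0.2, 0.4, -2.4]
grip_width: 0.0513
```

Run:
```python
from h import *
s=ctrl.get_obs(); print({k:np.round(v,3) for k,v in s.items()})
c=grab('scene','scene5'); d=grab('side','side5')
p=[.532,-.291,.08]
Z=[]
for cc in(c,d):
    X=cloud(cc); q=s['ee_pos']; m=(np.hypot(X[...,0]-q[0],X[...,1]-q[1])<.022)&(X[...,2]>q[2]+.03)&(X[...,2]<q[2]+.07); print('disc',m.sum(),np.median(X[m],0) if m.any() else '')
    u,v=proj(cc,[p])[0].astype(int); u0,v0=max(0,u-60),max(0,v-75);print(u0,v0)
    I=cc['color'][v0:v0+120,u0:u0+120,::-1]
    Z.append(cv2.resize(I,(400,400),interpolation=2))
cv2.imwrite('pics/c5.png',np.hstack(Z))
```

```text
{'time_s': np.float64(12.625), 'qpos': array([-0.561,  0.435,  1.367,  0.   ,  1.339,  0.752]), 'joint_vel': array([ 0.006, -0.006,  0.005, -0.   , -0.001,  0.001]), 'tau': array([-6.4300e-01, -6.1768e+01, -3.6609e+01,  3.5000e-02, -3.4000e-02,
       -4.6000e-02]), 'ee_pos': array([ 0.532, -0.291,  0.192]), 'eef_rot': array([-3.08 ,  1.571,  1.89 ]), 'force': array([-0.196,  0.363, -2.405]), 'moment': array([0.   , 0.019, 0.004]), 'grip_width': np.float64(0.051)}
disc 250 [ 0.5321267  -0.29168034  0.24915583]
55 105
disc 0 
244 59
```

View pics/c5.png

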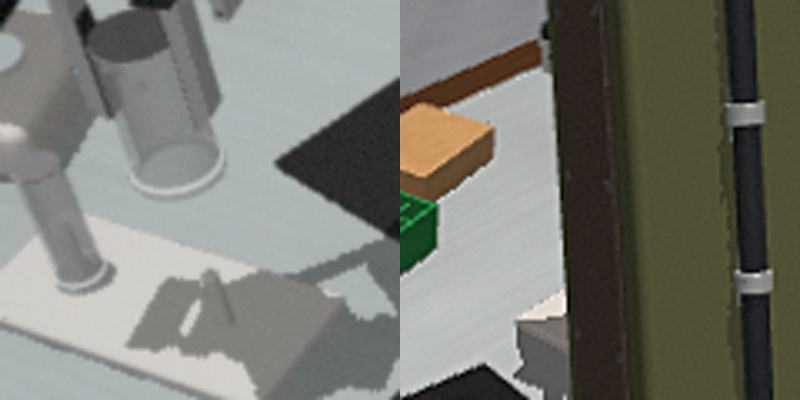

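servo_tool(
  motion=[8, 0, 0, 0, 25, 0, 0, 0, 45, 0, 0, 0, 65, 0, 0, 0, 82, 0, 0, 0, 92, 0, 0, 0, 97, 0, 0, 0, 97, 0, 0, 0],
)

```text
time_s: 13.72
ee_pos: [0.5318, -0.2911, 0.0955]
eef_rot: [0.756, 1.571, -0.557]
force: [-0.9, 0.1, -2.1]
grip_width: 0.0512
```

Run:
```python
from h import *
s=ctrl.get_obs(); print({k:np.round(v,3) for k,v in s.items() if k in('ee_pos','force','moment','grip_width')})
c=grab('scene','scene6')
X=cloud(c); q=s['ee_pos']; m=(np.hypot(X[...,0]-q[0],X[...,1]-q[1])<.022)&(X[...,2]>q[2]+.03)&(X[...,2]<q[2]+.07); print('disc',m.sum(),np.median(X[m],0) if m.any() else '')
I=c['color'][130:230,50:170,::-1]
cv2.imwrite('pics/c6.png',cv2.resize(I,(720,600),interpolation=2))
```

```text
{'ee_pos': array([ 0.532, -0.291,  0.096]), 'force': array([-0.914,  0.078, -2.092]), 'moment': array([ 0.03 , -0.007,  0.045]), 'grip_width': np.float64(0.051)}
disc 216 [ 0.5346299  -0.2914134   0.15216728]
```

View pics/c6.png

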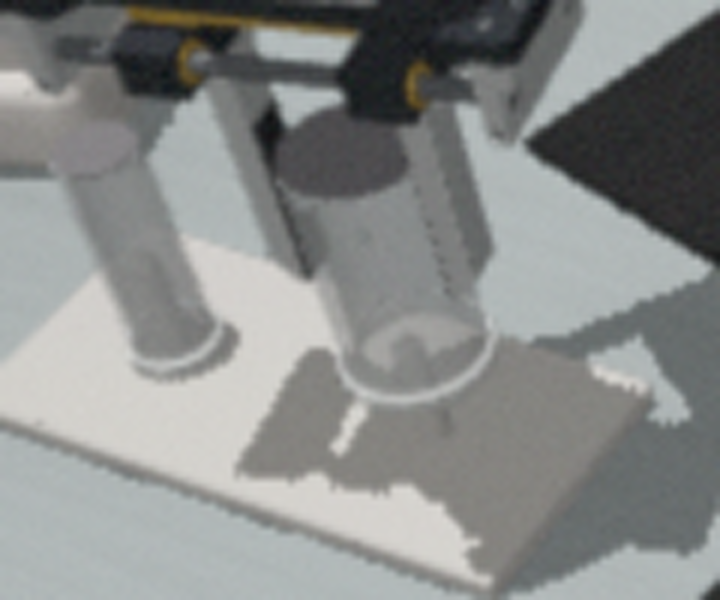

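The peg is inside the mouth, visible through the wall at about (410,365) in the crop. I'm lowering the rest slowly.

servo_tool(
  motion=[5, 0, 0, 0, 13, 0, 0, 0, 22, 0, 0, 0, 29, 0, 0, 0, 33, 0, 0, 0, 35, 0, 0, 0, 36, 0, 0, 0],
)

```text
time_s: 14.65
ee_pos: [0.5318, -0.2911, 0.0595]
eef_rot: [0.818, 1.571, -0.494]
force: [0.7, 0.4, -2.6]
grip_width: 0.0511
```

servo_tool(
  motion=[0.5, 0, 0, 0, 1, 0, 0, 0, 1.5, 0, 0, 0, 2, 0, 0, 0],
)

```text
time_s: 15.15
ee_pos: [0.5318, -0.291, 0.0574]
eef_rot: [0.784, 1.571, -0.529]
force: [0.3, 0.2, -0.8]
grip_width: 0.0513
```

servo_tool(
  motion=[0.5, 0, 0, 0, 1, 0, 0, 0, 1.5, 0, 0, 0, 1.5, 0, 0, 0],
)

```text
time_s: 15.65
ee_pos: [0.5318, -0.291, 0.0559]
eef_rot: [-2.494, 1.571, 2.477]
force: [-0.4, -0.4, -2.5]
grip_width: 0.0516
```

No contact yet, so I'll go a little lower.

servo_tool(
  motion=[0.5, 0, 0, 0, 1, 0, 0, 0, 1.5, 0, 0, 0, 1.5, 0, 0, 0],
)

```text
time_s: 16.15
ee_pos: [0.5319, -0.291, 0.0557]
eef_rot: [0.943, 1.57, -0.37]
force: [-5.3, 2.4, 11.5]
grip_width: 0.0517
```

Run:
```python
from h import *
s=ctrl.get_obs(); print({k:np.round(v,3) for k,v in s.items() if k in('ee_pos','force','moment','grip_width')})
c=grab('scene','scene7')
X=cloud(c); q=s['ee_pos']; m=(np.hypot(X[...,0]-q[0],X[...,1]-q[1])<.022)&(X[...,2]>q[2]+.03)&(X[...,2]<q[2]+.07); print('disc',m.sum(),np.median(X[m],0) if m.any() else '')
I=c['color'][130:230,50:170,::-1]
cv2.imwrite('pics/c7.png',cv2.resize(I,(720,600),interpolation=2))
```

```text
{'ee_pos': array([ 0.532, -0.291,  0.056]), 'force': array([-5.254,  2.356, 11.488]), 'moment': array([0.812, 1.119, 0.024]), 'grip_width': np.float64(0.052)}
disc 200 [ 0.53488972 -0.29106084  0.11235391]
```

View pics/c7.png

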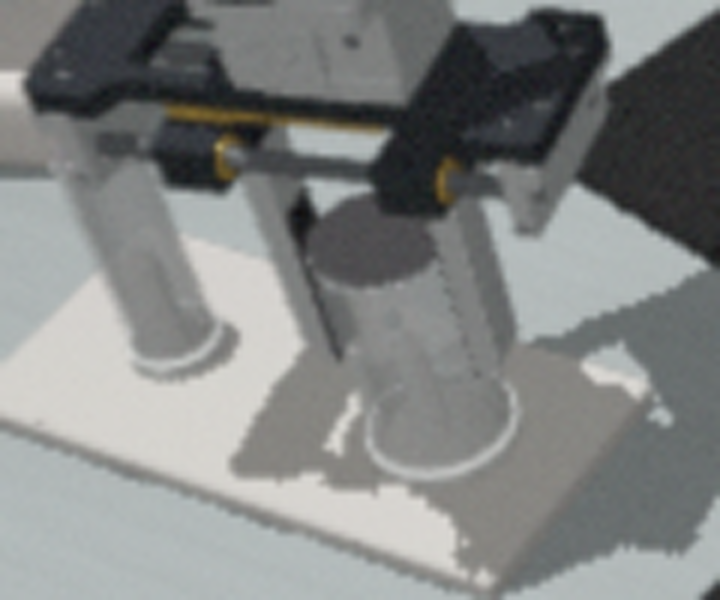

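The sleeve is seated: contact force is 11 N and the disc is at z=0.112. I'm easing off, opening and retreating straight up.

servo_tool(
  motion=[-0.5, 0, 0, 0, -1, 0, 0, 0, -1, 0, 0, 0],
  force=10,
)

```text
time_s: 16.58
ee_pos: [0.5319, -0.2911, 0.0556]
eef_rot: [0.747, 1.57, -0.566]
force: [0.4, 0.2, 2.9]
grip_width: 0.0519
```

servo_tool(
  motion=[0, 0, 0, 0, 0, 0, 0, 0, 0, 0, 0, 0, 0, 0, 0, 0, 0, 0, 0, 0],
  gripper=0.9,
)

```text
time_s: 17.2
ee_pos: [0.5318, -0.291, 0.0554]
eef_rot: [-2.105, 1.571, 2.865]
force: [-0.0, 0.7, 0.1]
grip_width: 0.0845
```

servo_tool(
  motion=[-5, 0, 0, 0, -20, 0, 0, 0, -45, 0, 0, 0, -75, 0, 0, 0, -105, 0, 0, 0, -135, 0, 0, 0, -155, 0, 0, 0, -165, 0, 0, 0, -165, 0, 0, 0],
)

```text
time_s: 18.32
ee_pos: [0.5318, -0.2911, 0.2211]
eef_rot: [0.768, 1.57, -0.545]
force: [0.0, 0.4, 0.3]
grip_width: 0.0849
```

Run:
```python
from h import *
s=ctrl.get_obs(); print({k:np.round(v,3) for k,v in s.items() if k in('time_s','ee_pos','force','moment','grip_width')})
c=grab('scene','scene8')
X=cloud(c); q=s['ee_pos']; m=(np.hypot(X[...,0]-q[0],X[...,1]-q[1])<.022)&(X[...,2]>.1)&(X[...,2]<.13); print('disc',m.sum(),np.median(X[m],0) if m.any() else '')
m=(abs(X[...,0]-.497)<.075)&(abs(X[...,1]+.075)<.075)&(X[...,2]>.02)&(X[...,2]<.05); print('plug',m.sum(),X[m].mean(0),X[m][:,2].max())
I=c['color'][100:280,30:270,::-1]
I=(255*(I/255.)**.6).astype(np.uint8)
cv2.imwrite('pics/c8.png',cv2.resize(I,(800,600),interpolation=2))
```

```text
{'time_s': np.float64(18.325), 'ee_pos': array([ 0.532, -0.291,  0.221]), 'force': array([0.006, 0.376, 0.287]), 'moment': array([0.005, 0.018, 0.024]), 'grip_width': np.float64(0.085)}
disc 234 [ 0.53248643 -0.29090648  0.11221657]
plug 237 [ 0.50013713 -0.07142631  0.03411047] 0.04015448985367187
```

View pics/c8.png

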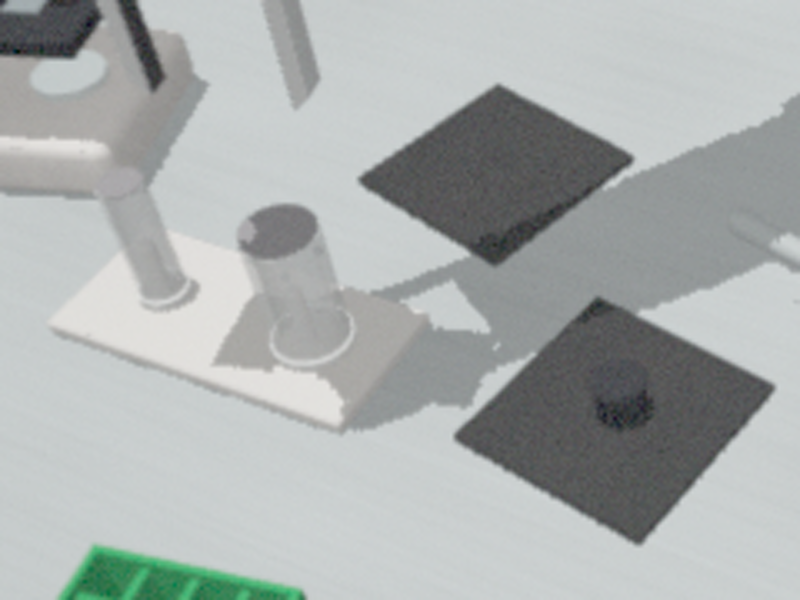

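The sleeve stands upright over the free peg, at about (297,280) in the crop, and the plug sits on the left mat at (622,392). The other sleeve and mat haven't moved. Handing in.

```bash
python3 -c "
from station import ctrl
print(ctrl.hand_in())"
```

```text
the job is handed in; nothing more can be done
None
```

I took the wide, tall sleeve and rapped it once on the left-hand mat, which made the plug drop out. I then set the empty sleeve mouth down over the rack's free peg and handed in at about 18.3 s.

**Last checks:**
- **Plug:** it stands on the mat near the centre, with its top at about z = 0.038 m.
- **Sleeve:** it is upright on the peg, with its closed top at z = 0.112 m, which is what a fully seated sleeve should read (12 mm base plus 100 mm). Its centre is at (0.532, −0.291).
- **Gripper:** it is open and clear, about 110 mm above the sleeve top.
- **Rack sleeve and other mat:** both look undisturbed.

**Disagreements:**
- **Camera agreement:** the two camera views differed by 6–7 mm on the peg and about 9 mm on the mat. The task allowed for that, so I used values between the two.
- **Slip in the grip:** the sleeve slid up in the grip during the rap. I first took this as about 4.5 mm, and a later depth reading suggested about 8 mm. I lowered it slowly until it touched, at about 11 N.
- **Rap force:** I did not measure the peak wrist force during the rap, only the value after it.

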